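# Jack the casting board level and hold it

### The job

The hinged casting board with the red mould sags on its rests. Set the small bench jack on the table with its saddle squarely under the round lift pad of the bracket on the board's low edge, leaving the handle up; then pump the handle once, fully down and all the way back up, to check the seating, and press it fully down again so that the jack carries the board level. Finish while still holding the handle down; lift the board only with the jack, and leave the vials, tape roll and mixing stick where they are.

Things in the scene. Friction and masses are not known exactly. Their poses are not given: they have to be found in the camera images.
- casting_stand: fixed plywood stand that carries the hinged board; origin on the table under its middle. Its -x side is the open, low side where the lift bracket is; the hinge is on its +x side, parallel to y, 106 mm up at x = +110 mm. Two front rests, 22 mm square, stand at x = -105, y = +-135 mm; a jack fits freely between them. Nothing stands under the board's low edge between the rests.
- casting_board: pale laminate board 241 x 280 x 12 mm on the hinge, with a red nine-square mould (140 x 140 x 15 mm) fastened on it between corner cleats. Origin on the hinge axis, mid-thickness; x runs away from the low edge (low edge at x = -236 mm), z is the board's normal. At the start it sags 0.11 rad (its low edge about 25 mm low) on the rests; level is when z is vertical. It swings freely upward and falls back when not carried. Carrying it at the lift pad takes about 5 to 9 N.
- lift_pad (a point): lowest point of the round rubber lift pad (22 mm across, slightly domed) under the steel bracket that juts 40 mm out from the board's low edge, marked by a round steel boss (14 mm across, 6 mm high) on top of the bracket straight above it. 62 mm above the table while the board sags, 90 mm when it is level. In the board's frame it lies at x = -255 mm, z = -16 mm; its place along the edge differs by up to 50 mm either side of the middle. The bracket is clamped fast to the edge.
- jack: bench jack, loose, about 0.8 kg. Origin on its underside, below the middle of the pump housing; x points from the housing to the saddle, the handle points to -x. Foot plate 8 mm thick, from x = -175 to +115 mm, 70 mm wide in front (x > -30 mm), 46 mm behind. Grey pump housing 50 (x) x 40 (y) mm at the origin, top 75 mm up: grip it across y, between 12 and 70 mm up. Saddle axis at x = +85 mm.
- saddle_top (a point): centre of the flat top of the jack's round saddle (40 mm across, 10 mm thick), at x = +85 mm of the jack; 50 mm above the table with the handle up (12 mm clear under the sagging pad, so it slides in underneath), and 90 mm with the handle fully down.
- handle_pad (a point): middle of the upper face of the flat rubber grip (50 x 36 x 12 mm) at the end of the pump handle, where to press. Its axis x points along the handle towards the pivot. The handle pivots 60 mm up at x = -12 mm of the jack, about the jack's y; the grip's middle is 140 mm from the pivot, the pressing point 6 mm above the handle's line. With the handle up it is about 114 mm above the table, with the handle fully down about 31 mm, 148 mm behind the jack's origin.
- pump_handle (a joint): angle of the pump handle in rad: 0 up (handle 0.35 rad above level), 0.60 fully down on its stop (0.25 rad below level). The saddle rises 66.7 mm per rad. A spring pushes it back up whenever it is let go: pressing it down at the grip takes about 2 N at the top and 4 N at the bottom, some 3 to 4 N more while the board is carried.
- vial_rose: small screw vial with white cap, 27 mm across, 45 mm tall, standing beyond the work; origin under its middle; leave alone
- vial_magenta: small screw vial with white cap, 27 mm across, 45 mm tall, standing beyond the work, to the left of the other; origin under its middle; leave alone
- masking_tape: roll of tape lying flat, 100 mm across, 24 mm high; origin under its middle; leave alone
- mixing_stick: flat wooden stick, 150 x 18 x 9 mm, lying beyond the work; origin under its middle; leave alone

How it is judged (in metres and radians):
On the way, in this order (a step that is already met when the one before it is completed fails the run):
1. the jack stands flat on the table with its saddle under the lift pad, handle up (horizontal distance between saddle_top and lift_pad below 0.015 m and height (world z) of jack below 0.004 m and angle between jack's own z axis and vertical below 0.05 rad and value of joint pump_handle below 0.1 rad), for 0.2 s.
2. first stroke: the handle is down and the jack carries the board (value of joint pump_handle above 0.54 rad and contact force between jack and casting_board above 1 N), for 0.05 s.
3. the handle is back up and the board on its rests (value of joint pump_handle below 0.08 rad and angle between casting_board's own z axis and vertical above 0.09 rad), for 0.05 s.
At the end, for the whole second after the job is handed in: The fingers hold the pump handle down (joint above 0.54 rad, at least 1 N on the jack); the jack stands flat on the table with its saddle within 15 mm of the lift pad's axis and carries the board, which is level within 0.035 rad and still; the fingers do not touch the board (all of step 2 and contact force between the fingers and jack above 1 N and contact force between the fingers and casting_board below 0.5 N and horizontal distance between saddle_top and lift_pad below 0.015 m and angle between casting_board's own z axis and vertical below 0.035 rad and angular speed of casting_board below 0.05 rad/s and height (world z) of jack below 0.004 m and angle between jack's own z axis and vertical below 0.05 rad); the arm keeps its last pose, push and grip.
It fails at once if the arm or fingers push on the board (contact force between any of the fingers, the arm and casting_board above 3 N).
It fails at once if a vial, the tape roll or the mixing stick is moved (distance of any of vial_rose, vial_magenta, masking_tape, mixing_stick from where it was at the start of the episode above 0.03 m).
It also fails if it takes over 64 s, if anything falls off the work surface, if the arm or the gripper's body presses on something with over 40 N, if the wrist force passes 120 N, or if a joint passes its speed limit or range.

### The arm

A 6-joint arm with a two-finger parallel gripper is mounted at the origin on a cart in front of the work surface, level with it; the furniture and walls round the work are solid. World frame = base frame: x ahead of the robot, y to its left, z up, the work surface at z = 0. Lengths are in m, angles in degrees, forces in N, time in s.
With the tool pointing down it reaches from about 0.35 to 0.775 m from the base axis. Payload 7.3 kg.
Tool frame: the origin (TCP) lies at the very end of the fingers, on their centre line; the grasp point (between the pads) lies 19 mm behind it; z points along the fingers, y is the line along which they close (so a half turn about z gives the same grasp; the last joint's range is limited). The gripper opens to 92 mm and grips with 3 to 60 N. Pads are 19 mm wide; open, the fingers measure 130 mm over their backs; the gripper's body (75 mm by 190 mm) begins 47 mm behind the grasp point.
Start: joints at [67.323, 19.595, 87.324, -0, 73.075, -8.365], TCP at [0.13, 0.509, 0.227] pointing down, gripper open.
Joint ranges: [-145.02, 145.02], [-44.19, 115.74], [2.07, 154.8], [-57.11, 237.11], [16.16, 152.29], [-177.93, 177.93]. Speed limits (degrees/s): [147.25, 147.25, 180, 180, 180, 180].

### API

Orientations are given as a 3x3 rotation matrix whose columns are the frame's x, y, z axes.
In Python, from station import r gives the robot as it stands.
- The arm moves only by the tool servo_tool, never from a script. Its argument "commands" is a list of rows, each an object with "fingers": the finger opening in m, from 0 to 0.0918; "translation": the shift along the tool's x, y, z in m, a list of three; "spin": the turn about the tool's z in rad. A call has 1 to 12 rows; each row shifts and turns the commanded pose from where the row before left it, along the tool's axes as they then stand; what a row does not reach is not made up. A row lasts 1/10 s, in which the tool goes at most 50 mm and 8.59 degrees, less where a joint would pass 70% of its speed; a pose out of reach is approached as far as the arm can. A call is refused whole if a number of a shift passes 0.05 or a number of a turn 0.15, either way. A call with a gripper value outside its range is refused whole. The fingers move at their own pace and stop on an object; "squeeze" is the grip in N (left out, the last holds). Time passes only in rows, so rows that do not move let the fingers close. It gives the time, the measured TCP pose, the force, the opening and the grip force at its end, in the units of the state.
- r.read_state(): the state, without advancing time (a new reading comes with each control period).
- r.read_camera(name): name is "scene" or "top" or "wrist"; returns (picture, depth): 480x640x3 uint8, red, green, blue; 480x640 float32, m along the optical axis (not along the pixel's ray), 0 where there is no reading.
- r.calibration(name): a dict with "K" (3x3 intrinsics, pixels), "R" (3x3) and "t" (3): a world point X has camera coordinates R X + t. Camera axes: x right, y down, z forward; pixel columns grow to the right and rows downward; lengths in m; the calibration is good to about 2 mm. A picture is of the moment at which its call begins: read the wrist's pose just before it. calibration takes no time and is no camera call; for the wrist camera it gives the pose at the moment of the call.
- r.job_done(): hands the job in; it is judged then, once.
Trained networks look in the newest picture that a camera, given by its name, has taken for a name from the list of things; names that differ only in an ending like _2 or _b are one class to them, and where a whole thing is asked for, a point or a joint stands for the part that bears it (a point fixed in the world has none). Each returns a list of dicts, best first, with "conf" (0 to 1); they miss things now and then, are a little off and sometimes report something else, mostly with a low value. They report only what shows in the picture. A call takes as long as a camera call.
- r.boxes_of(camera, label): "centre" ([column, row] in pixels, amid what is visible of it).
- r.spot_point(camera, label): "centre" ([column, row] in pixels: a listed point, or the origin of a listed thing).
The state is a dict: "t": time; "joint_pos": joint angles; "dq": joint speeds; "effort": joint torques, N m; "position": TCP position; "ee_rot": TCP orientation; "force": force on the tool from outside, world axes, zero at the start; "moment": the same for the moment, N m; "width": finger opening in m; "grasp_force": force on a finger pad.
Only numpy, scipy, OpenCV 4.12 (cv2) and the standard library are available. Lean on these libraries where they do the work, as an engineer would, in place of code of your own. Each camera call takes 0.05 s, during which the arm holds its last target. There are 200 camera calls.

## Working session

There is one attempt and no reset: what is moved stays moved. The work goes in short steps, Python scripts to look and compute and a tool call to move; the robot and the scene stay as the last step left them, time stands still between calls to the robot, and variables do not carry over. Pictures are saved under pics/ and viewed, at most 10 in all, crops included, and the job is handed in when it is done.

Besides the shell and the picture viewer there is one more tool, called after "Emit:" as name(argument=value, ...) on one line, values as JSON. servo_tool: Moves the arm, as the interface text tells. Its arguments: {"type":"object","properties":{"commands":{"type":"array","items":{"type":"object","properties":{"fingers":{"type":"number"},"translation":{"type":"array","items":{"type":"number"}},"spin":{"type":"number"}}}},"squeeze":{"type":"number"}},"required":["commands"]}

```bash
mkdir -p pics
cat > h.py <<'E'
from station import r
import numpy as np, cv2
def world(cam,D,px,win=2,z=None):
    c=r.calibration(cam);K,R,t=map(np.array,(c["K"],c["R"],c["t"]))
    u,v=px;ray=np.linalg.inv(K)@[u,v,1]
    if z is None:
        p=D[int(v)-win:int(v)+win+1,int(u)-win:int(u)+win+1];d=np.median(p[p>0])
        return R.T@(ray*d-t)
    o=-R.T@t;w=R.T@ray
    return o+w*(z-o[2])/w[2]
E
python3 - <<'E'
from h import *
np.set_printoptions(precision=4,suppress=True)
s=r.read_state();print(s["t"],s["position"],s["ee_rot"],s["width"])
for cam in("top","scene"):
    I,D=r.read_camera(cam);np.savez(cam,I=I,D=D);cv2.imwrite(f"pics/{cam}0.png",I[:,:,::-1])
    for l in("lift_pad","saddle_top","handle_pad","jack","casting_board","masking_tape","mixing_stick","vial_rose","vial_magenta"):
        for d in r.spot_point(cam,l)[:2]:
            try: print(cam,l,d["conf"],np.array(d["centre"]),world(cam,D,d["centre"]))
            except Exception as e: print(cam,l,d,e)
E
```

```text
0.0 [0.1296 0.5083 0.226 ] [[-0.969   0.2472 -0.0006]
 [ 0.2472  0.969  -0.0014]
 [ 0.0002 -0.0016 -1.    ]] 0.09175454546131687
top lift_pad 0.62 [293.9 283.8] [0.4974 0.1586 0.0832]
top lift_pad 0.44 [330.6 193.8] [0.7739 0.0562 0.0181]
top saddle_top 0.57 [384.4 264.4] [ 0.554  -0.0875  0.0511]
top handle_pad 0.66 [466.9 241.1] [ 0.5996 -0.3039  0.1124]
top jack 0.94 [413.1 264.8] [ 0.5474 -0.1635  0.0691]
top casting_board 0.93 [194.5 277.5] [0.515  0.4204 0.1013]
top masking_tape 0.8 [461.4 214.4] [ 0.7094 -0.3198  0.0042]
top masking_tape 0.32 [240.5 296.1] [0.4617 0.2963 0.1093]
top mixing_stick 0.64 [407.3 205.3] [ 0.7408 -0.1658  0.0012]
top mixing_stick 0.53 [455.2 215.1] [ 0.7078 -0.302   0.0032]
top vial_rose 0.64 [353. 192.] [ 0.7702 -0.0077  0.0401]
top vial_magenta 0.62 [327.1 194.7] [0.7704 0.0664 0.0206]
scene lift_pad 0.82 [250.  261.5] [0.4891 0.1548 0.076 ]
scene saddle_top 0.57 [359.2 291.3] [ 0.5462 -0.0786  0.0495]
scene handle_pad 0.58 [480.8 296.5] [ 0.6018 -0.3059  0.1121]
scene jack 0.8 [397.7 314.6] [ 0.547  -0.1684  0.0244]
scene jack 0.2 [246.2 260.7] [0.4863 0.1625 0.0773]
scene casting_board 0.71 [343.2 217.9] [0.7671 0.0625 0.0062]
scene casting_board 0.58 [153.1 207.3] [0.4979 0.4193 0.1098]
scene masking_tape 0.57 [479.5 294.4] [ 0.6061 -0.3024  0.1115]
scene mixing_stick 0.92 [424.3 254.6] [ 0.7494 -0.1603  0.0036]
scene mixing_stick 0.38 [250.7 262.4] [0.4881 0.1523 0.0755]
scene vial_rose 0.63 [371.  222.3] [ 0.7716 -0.011   0.0215]
scene vial_magenta 0.74 [344.8 218.3] [0.7686 0.0586 0.0052]
```

```bash
python3 -c "
import cv2;a=cv2.imread('pics/top0.png');cv2.imwrite('pics/top0c.png',cv2.resize(a[150:390,120:520],None,fx=2,fy=2,interpolation=cv2.INTER_CUBIC))"
```

```text
(no output)
```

View pics/top0c.png

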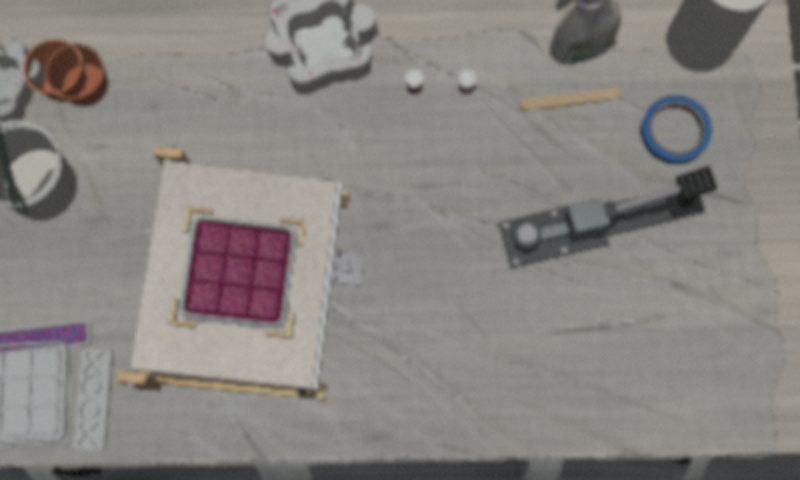

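View pics/scene0.png

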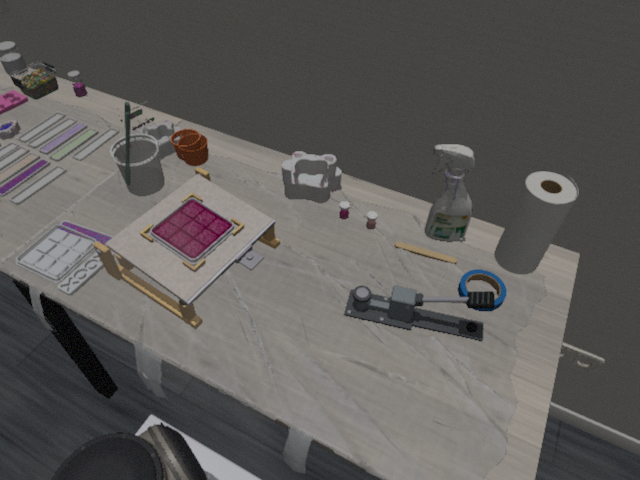

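The top picture shows the board at left, with the bracket boss at about (294,284) full-frame. The jack is at right: saddle (384,268), housing (415,258), grip (468,241), with the tape beyond the grip. I'll refine these positions from depth.

```bash
cat >> h.py <<'E'
def cloud(cam,D,step=1):
    c=r.calibration(cam);K,R,t=map(np.array,(c["K"],c["R"],c["t"]))
    v,u=np.mgrid[0:480:step,0:640:step];d=D[::step,::step]
    p=np.stack([u,v,np.ones_like(u)],-1)@np.linalg.inv(K).T*d[...,None]
    P=(p-t)@R;P[d<=0]=np.nan
    return P
def sel(P,x0,x1,y0,y1,z0,z1):
    m=(P[...,0]>x0)&(P[...,0]<x1)&(P[...,1]>y0)&(P[...,1]<y1)&(P[...,2]>z0)&(P[...,2]<z1)
    return P[m]
E
python3 - <<'E'
from h import *
np.set_printoptions(precision=4,suppress=True)
for cam in("top","scene"):
    D=np.load(cam+".npz")["D"];P=cloud(cam,D)
    for n,b in dict(house=(.48,.62,-.22,-.12,.068,.08),saddle=(.5,.6,-.12,-.05,.044,.056),grip=(.56,.65,-.34,-.27,.095,.13),plate=(.45,.65,-.36,-.03,.005,.012),boss=(.45,.55,.1,.18,.075,.1),bracket=(.45,.55,.1,.18,.05,.1)).items():
        q=sel(P,*b)
        if len(q)>5:
            m=cv2.minAreaRect(q[:,:2].astype(np.float32)*1000);print(cam,n,len(q),q.mean(0),np.array(m[0]),m[1],m[2])
    q=sel(P,.3,.7,.1,.45,.075,.15)
    m=cv2.minAreaRect(q[:,:2].astype(np.float32)*1000);print(cam,"board",m)
E
```

```text
top house 299 [ 0.5699 -0.1732  0.0743] [ 571.8776 -180.8851] (41.51533126831055, 78.67660522460938) 12.794208526611328
top saddle 149 [ 0.5494 -0.0845  0.0503] [550.4683 -85.1562] (36.12187194824219, 39.518314361572266) 87.62918090820312
top grip 281 [ 0.5996 -0.3037  0.1128] [ 599.7166 -300.8224] (37.60133743286133, 63.436649322509766) 14.201438903808594
top plate 2477 [ 0.5448 -0.1914  0.0076] [ 550.0283 -195.0032] (199.77511596679688, 329.9181213378906) 0.05058562383055687
top boss 229 [0.504  0.1642 0.0825] [512.4192 159.8197] (73.97669982910156, 40.10951614379883) 0.05829024687409401
top bracket 285 [0.5034 0.1618 0.0806] [512.4203 158.6763] (73.97669982910156, 42.39617156982422) 0.05829024687409401
top board ((492.1376037597656, 288.4911804199219), (293.70758056640625, 326.5605773925781), 84.0062255859375)
scene house 531 [ 0.5665 -0.1764  0.074 ] [ 569.8618 -182.3837] (40.430728912353516, 80.21429443359375) 14.156052589416504
scene saddle 243 [ 0.5462 -0.0856  0.049 ] [547.5753 -84.8366] (39.6732177734375, 38.349609375) 68.4921875
scene grip 506 [ 0.5952 -0.3046  0.1111] [ 596.7023 -300.5316] (35.92363357543945, 63.14804458618164) 11.107778549194336
scene plate 2418 [ 0.5614 -0.2077  0.0072] [ 548.9804 -195.6355] (328.28466796875, 198.09300231933594) 89.82689666748047
scene boss 355 [0.5022 0.1644 0.0804] [511.8615 157.9537] (43.59160614013672, 76.01451873779297) 89.86898040771484
scene bracket 425 [0.5004 0.1616 0.0792] [511.8615 157.9537] (43.59160614013672, 76.01451873779297) 89.86898040771484
scene board ((489.94366455078125, 287.1335144042969), (296.04833984375, 327.3958435058594), 84.28375244140625)
```

Emit:
servo_tool(commands=[{"spin": 0.15}, {"spin": 0.15}, {"spin": 0.15}, {"spin": 0.15}, {"spin": 0.15}, {"spin": 0.15}, {"spin": 0.15}, {"spin": 0.046}, {"translation": [-0.0445, 0.0161, 0]}, {"translation": [-0.0445, 0.0161, 0]}, {"translation": [-0.0445, 0.0161, 0]}, {"translation": [-0.0445, 0.0161, 0]}])

```text
$.commands[0]: bad value
```

Emit:
servo_tool(commands=[{"translation": [-0.0445, 0.0161, 0]}, {"translation": [-0.0445, 0.0161, 0]}, {"translation": [-0.0445, 0.0161, 0]}, {"translation": [-0.0445, 0.0161, 0]}, {"translation": [-0.0445, 0.0161, 0]}, {"translation": [-0.0445, 0.0161, 0]}, {"translation": [-0.0445, 0.0161, 0]}, {"translation": [-0.0445, 0.0161, 0]}, {"translation": [-0.0445, 0.0161, 0]}, {"translation": [-0.0445, 0.0161, 0]}, {"translation": [-0.0445, 0.0161, 0]}, {"translation": [-0.0445, 0.0161, 0]}])

```text
$.commands[0]: bad value
```

Run:
```python
from h import *
np.set_printoptions(precision=4,suppress=True)
s=r.read_state();print(s["t"],s["position"],s["ee_rot"],s["joint_pos"])
cam="wrist";I,D=r.read_camera(cam);np.savez("w1",I=I,D=D);cv2.imwrite("pics/w1.png",I[:,:,::-1])
for l in("lift_pad","saddle_top","handle_pad","jack"):
    for d in r.spot_point(cam,l)[:1]:
        print(l,d["conf"],np.array(d["centre"]),world(cam,D,d["centre"]))
P=cloud(cam,D)
for n,b in dict(house=(.48,.62,-.2,-.14,.068,.08),saddle=(.5,.6,-.12,-.05,.044,.056),grip=(.56,.65,-.34,-.27,.095,.13)).items():
    q=sel(P,*b)
    if len(q)>5:
        m=cv2.minAreaRect(q[:,:2].astype(np.float32)*1000);print(n,len(q),q.mean(0),m)
```

```text
1.0 [0.1298 0.5087 0.2267] [[-0.969   0.2472  0.    ]
 [ 0.2472  0.969   0.0001]
 [-0.      0.0001 -1.    ]] [67.3224 19.5942 87.3252  0.0006 73.075  -8.3645]
```

View pics/w1.png

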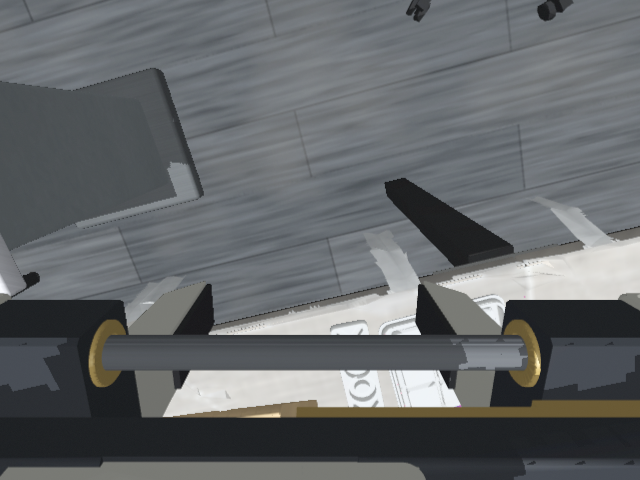

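The arm didn't move because each row needs all three fields. The wrist view shows only the floor past the table edge, with the fingers at about rows 300–400. I'll resend with every field filled in.

Emit:
servo_tool(commands=[{"fingers": 0.0918, "translation": [0, 0, 0], "spin": 0.15}, {"fingers": 0.0918, "translation": [0, 0, 0], "spin": 0.15}, {"fingers": 0.0918, "translation": [0, 0, 0], "spin": 0.15}, {"fingers": 0.0918, "translation": [0, 0, 0], "spin": 0.15}, {"fingers": 0.0918, "translation": [0, 0, 0], "spin": 0.15}, {"fingers": 0.0918, "translation": [0, 0, 0], "spin": 0.15}, {"fingers": 0.0918, "translation": [0, 0, 0], "spin": 0.15}, {"fingers": 0.0918, "translation": [0, 0, 0], "spin": 0.046}, {"fingers": 0.0918, "translation": [-0.0445, 0.0161, 0], "spin": 0}, {"fingers": 0.0918, "translation": [-0.0445, 0.0161, 0], "spin": 0}, {"fingers": 0.0918, "translation": [-0.0445, 0.0161, 0], "spin": 0}, {"fingers": 0.0918, "translation": [-0.0445, 0.0161, 0], "spin": 0}])

```text
t: 2.45
position: [0.2328, 0.3481, 0.2268]
ee_rot: [[-0.224, 0.975, 0.0], [0.975, 0.224, 0.0], [0.0, 0.0, -1.0]]
force: [1.2, 0.7, 0.4]
width: 0.0919
grasp_force: 0.0
```

Emit:
servo_tool(commands=[{"fingers": 0.0918, "translation": [-0.0445, 0.0161, 0], "spin": 0}, {"fingers": 0.0918, "translation": [-0.0445, 0.0161, 0], "spin": 0}, {"fingers": 0.0918, "translation": [-0.0445, 0.0161, 0], "spin": 0}, {"fingers": 0.0918, "translation": [-0.0445, 0.0161, 0], "spin": 0}, {"fingers": 0.0918, "translation": [-0.0445, 0.0161, 0], "spin": 0}, {"fingers": 0.0918, "translation": [-0.0445, 0.0161, 0], "spin": 0}, {"fingers": 0.0918, "translation": [-0.0445, 0.0161, 0], "spin": 0}, {"fingers": 0.0918, "translation": [-0.0445, 0.0161, 0], "spin": 0}, {"fingers": 0.0918, "translation": [-0.0445, 0.0161, 0], "spin": 0}, {"fingers": 0.0918, "translation": [-0.0445, 0.0161, 0], "spin": 0}, {"fingers": 0.0918, "translation": [-0.0445, 0.0161, 0], "spin": 0}, {"fingers": 0.0918, "translation": [-0.0445, 0.0161, 0], "spin": 0}])

```text
t: 3.65
position: [0.5405, -0.1298, 0.2267]
ee_rot: [[-0.223, 0.975, 0.0], [0.975, 0.223, 0.0], [0.0, 0.0, -1.0]]
force: [1.2, 1.2, 0.8]
width: 0.0916
grasp_force: 0.0
```

```bash
cat > look.py <<'E'
from h import *
import sys
np.set_printoptions(precision=4,suppress=True)
s=r.read_state();print(s["t"],s["position"],np.degrees(np.arctan2(s["ee_rot"][1][0],s["ee_rot"][0][0])),s["force"])
cam="wrist";I,D=r.read_camera(cam);n=sys.argv[1];np.savez(n,I=I,D=D);cv2.imwrite(f"pics/{n}.png",I[:,:,::-1])
for l in sys.argv[2:]:
    for d in r.spot_point(cam,l)[:1]:
        print(l,d["conf"],np.array(d["centre"]),world(cam,D,d["centre"]))
E
python3 look.py w2 lift_pad saddle_top handle_pad jack
```

```text
3.65 [ 0.5405 -0.1298  0.2267] 102.86835287078229 [1.1829 1.1644 0.7797]
saddle_top 0.87 [334.7 166.3] [ 0.5468 -0.0859  0.05  ]
jack 0.7 [331.  243.1] [ 0.5559 -0.1438  0.0741]
```

View pics/w2.png

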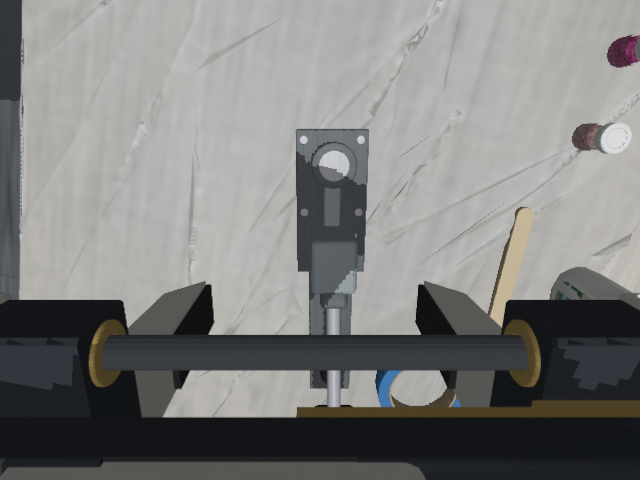

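The wrist view shows the jack aligned with the tool: saddle at (335,166), housing at (334,265), handle running down. I'll move over the housing, descend and grip.

Emit:
servo_tool(commands=[{"fingers": 0.0918, "translation": [-0.0436, 0.016, 0], "spin": 0}, {"fingers": 0.0918, "translation": [0, 0, 0.048], "spin": 0}, {"fingers": 0.0918, "translation": [0, 0, 0.048], "spin": 0}, {"fingers": 0.0918, "translation": [0, 0, 0.048], "spin": 0}, {"fingers": 0.0918, "translation": [0, 0, 0.048], "spin": 0}, {"fingers": 0.0918, "translation": [0, 0, 0], "spin": 0}, {"fingers": 0.03, "translation": [0, 0, 0], "spin": 0}, {"fingers": 0.03, "translation": [0, 0, 0], "spin": 0}, {"fingers": 0.03, "translation": [0, 0, 0], "spin": 0}, {"fingers": 0.03, "translation": [0, 0, 0], "spin": 0}, {"fingers": 0.03, "translation": [0, 0, 0], "spin": 0}, {"fingers": 0.03, "translation": [0, 0, 0], "spin": 0}], squeeze=45)

```text
t: 5.1
position: [0.5652, -0.1669, 0.0353]
ee_rot: [[-0.223, 0.975, 0.001], [0.975, 0.223, -0.0], [-0.0, 0.001, -1.0]]
force: [-0.1, 0.8, -0.5]
width: 0.0483
grasp_force: 0.0
```

Emit:
servo_tool(commands=[{"fingers": 0.03, "translation": [0, 0, 0], "spin": 0}, {"fingers": 0.03, "translation": [0, 0, 0], "spin": 0}, {"fingers": 0.03, "translation": [0, 0, 0], "spin": 0}, {"fingers": 0.03, "translation": [0, 0, 0], "spin": 0}, {"fingers": 0.03, "translation": [0, 0, -0.003], "spin": 0}, {"fingers": 0.03, "translation": [0, 0, -0.003], "spin": 0}, {"fingers": 0.03, "translation": [0, 0, 0], "spin": 0}, {"fingers": 0.03, "translation": [0, 0, 0], "spin": 0}])

```text
t: 5.9
position: [0.5644, -0.1666, 0.04]
ee_rot: [[-0.223, 0.975, -0.002], [0.975, 0.223, 0.001], [0.001, -0.001, -1.0]]
force: [0.4, -0.4, -9.0]
width: 0.0398
grasp_force: 45.0
```

```bash
python3 look.py w3 saddle_top lift_pad
python3 - <<'E'
from h import *
D=np.load("w3.npz")["D"];q=sel(cloud("wrist",D),.5,.6,-.12,-.05,.045,.065);print(len(q),q.mean(0) if len(q) else 0, cv2.minAreaRect(q[:,:2].astype(np.float32)*1000))
print(r.read_state()["force"])
E
```

```text
5.9 [ 0.5644 -0.1666  0.04  ] 102.88778450409268 [ 0.4023 -0.3699 -9.035 ]
saddle_top 0.96 [313.5 103.8] [ 0.5443 -0.0851  0.0564]
10238 [ 0.54460491 -0.08514494  0.05588335] ((544.7186279296875, -85.61324310302734), (39.30532455444336, 39.21601104736328), 68.96224975585938)
[-0.33485981 -0.63011532 -8.36367442]
```

View pics/w3.png

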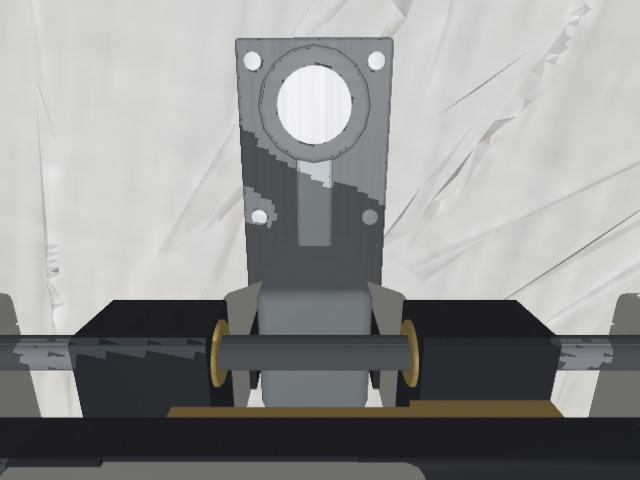

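The jack is gripped square and lifted about 6 mm, with the saddle centre at (313,104). Next I'll turn it to the board's axis and stop 30 mm short of the pad.

Emit:
servo_tool(commands=[{"fingers": 0.03, "translation": [0, 0, 0], "spin": 0.105}, {"fingers": 0.03, "translation": [0, 0, 0], "spin": 0.105}, {"fingers": 0.03, "translation": [0, 0, 0], "spin": 0.105}, {"fingers": 0.03, "translation": [0.0289, -0.0142, 0], "spin": 0}, {"fingers": 0.03, "translation": [0.0289, -0.0142, 0], "spin": 0}, {"fingers": 0.03, "translation": [0.0289, -0.0142, 0], "spin": 0}, {"fingers": 0.03, "translation": [0.0289, -0.0142, 0], "spin": 0}, {"fingers": 0.03, "translation": [0.0289, -0.0142, 0], "spin": 0}, {"fingers": 0.03, "translation": [0.0289, -0.0142, 0], "spin": 0}, {"fingers": 0.03, "translation": [0.0289, -0.0142, 0], "spin": 0}, {"fingers": 0.03, "translation": [0, 0, 0], "spin": 0}, {"fingers": 0.03, "translation": [0, 0, 0], "spin": 0}])

```text
t: 7.25
position: [0.4844, 0.0442, 0.041]
ee_rot: [[0.088, 0.996, 0.001], [0.996, -0.088, -0.0], [-0.0, 0.001, -1.0]]
force: [-0.3, -1.0, -8.4]
width: 0.0399
grasp_force: 45.0
```

```bash
python3 look.py w4 saddle_top lift_pad
python3 - <<'E'
from h import *
np.set_printoptions(precision=4,suppress=True)
D=np.load("w4.npz")["D"];P=cloud("wrist",D)
q=sel(P,.44,.54,.13,.18,.07,.1);print(len(q),np.percentile(q[:,2],[5,50,95]) if len(q) else 0)
E
```

```text
7.25 [0.4844 0.0442 0.041 ] 84.95100133025875 [-0.2774 -0.9725 -8.3624]
saddle_top 0.96 [313.9 107. ] [0.4911 0.1255 0.0572]
lift_pad 0.38 [313.9 275.5] [0.4857 0.0661 0.0665]
9436 [0.0749 0.0766 0.078 ]
```

View pics/w4.png

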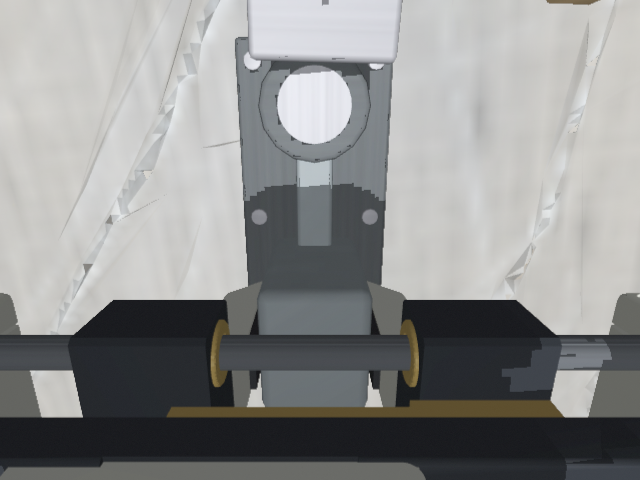

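The wrist view shows the bracket plate at the top, columns 248–402 with its front edge at row 62, nearly centred over the saddle at (314,107). I'll get the pad position from the bracket's front edge.

Run:
```python
from h import *
np.set_printoptions(precision=4,suppress=True)
D=np.load("w4.npz")["D"];P=cloud("wrist",D)
s=r.read_state();R=np.array(s["ee_rot"]);p=np.array(s["position"])
q=sel(P,.43,.55,.12,.2,.070,.1)
L=(q-p)@R   # tool frame
print(L.min(0),L.max(0))
for y0 in(-.02,-.01,0,.01,.02):
    k=abs(L[:,1]-y0)<.003;print(y0,np.percentile(L[k,0],1), q[k][L[k,0]<np.percentile(L[k,0],10)].mean(0))
for x0 in (.105,.11,.115):
    k=abs(L[:,0]-x0)<.001;print(x0,L[k,1].min() if k.any() else 0,L[k,1].max() if k.any() else 0)
g=sel(P,.43,.55,.08,.2,.05,.062);G=(g-p)@R
print("saddle",cv2.minAreaRect(G[:,:2].astype(np.float32)*1000))
```

```text
[ 0.0941 -0.0208 -0.0389] [ 0.1104  0.0236 -0.0304]
-0.02 0.09540624930697736 [0.4753 0.1402 0.0751]
-0.01 0.09512694410596358 [0.4838 0.1391 0.0751]
0 0.0948458896279432 [0.4938 0.1379 0.0751]
0.01 0.09461337440260474 [0.5037 0.1368 0.0751]
0.02 0.09437980942745305 [0.5132 0.1358 0.0753]
0.105 -0.02074440911975761 0.023602532773000343
0.11 -0.02041086298558333 0.02352415422505549
0.115 0 0
saddle ((80.22954559326172, -1.370656967163086), (33.96587371826172, 39.66720962524414), 1.209928035736084)
```

Emit:
servo_tool(commands=[{"fingers": 0.03, "translation": [0, 0, 0.003], "spin": 0}, {"fingers": 0.03, "translation": [0.009, 0.0005, 0], "spin": 0}, {"fingers": 0.03, "translation": [0.009, 0.0005, 0], "spin": 0}, {"fingers": 0.03, "translation": [0.008, 0.0005, 0], "spin": 0}, {"fingers": 0.03, "translation": [0.008, 0.0005, 0], "spin": 0}, {"fingers": 0.03, "translation": [0, 0, 0], "spin": 0}, {"fingers": 0.03, "translation": [0, 0, 0.0013], "spin": 0}, {"fingers": 0.03, "translation": [0, 0, 0.0013], "spin": 0}, {"fingers": 0.03, "translation": [0, 0, 0], "spin": 0}, {"fingers": 0.03, "translation": [0, 0, 0], "spin": 0}])

```text
t: 8.4
position: [0.4894, 0.0771, 0.0352]
ee_rot: [[0.09, 0.996, 0.0], [0.996, -0.09, 0.0], [0.0, 0.0, -1.0]]
force: [-0.3, 0.7, -6.1]
width: 0.0398
grasp_force: 45.0
```

Release, rise clear of the jack and look.

Emit:
servo_tool(commands=[{"fingers": 0.07, "translation": [0, 0, 0], "spin": 0}, {"fingers": 0.08, "translation": [0, 0, 0], "spin": 0}, {"fingers": 0.08, "translation": [0, 0, 0], "spin": 0}, {"fingers": 0.08, "translation": [0, 0, 0], "spin": 0}, {"fingers": 0.08, "translation": [0, 0, -0.03], "spin": 0}, {"fingers": 0.08, "translation": [0, 0, -0.045], "spin": 0}, {"fingers": 0.08, "translation": [0, 0, -0.045], "spin": 0}, {"fingers": 0.0, "translation": [-0.04, 0, -0.02], "spin": 0}, {"fingers": 0.0, "translation": [-0.045, 0, 0], "spin": 0}, {"fingers": 0.0, "translation": [0, 0, 0], "spin": 0}])

```text
t: 9.4
position: [0.4819, -0.0113, 0.1762]
ee_rot: [[0.094, 0.996, 0.002], [0.996, -0.094, -0.002], [-0.002, 0.003, -1.0]]
force: [-0.3, 0.4, 0.3]
width: 0.0605
grasp_force: 0.0
```

```bash
python3 look.py w5 saddle_top lift_pad jack handle_pad
python3 - <<'E'
from h import *
np.set_printoptions(precision=4,suppress=True)
I,D=r.read_camera("top");P=cloud("top",D)
for l in("handle_pad","jack","lift_pad"):
    for d in r.spot_point("top",l)[:1]: print("top",l,d["conf"],d["centre"],world("top",D,d["centre"]))
I,D=r.read_camera("scene");cv2.imwrite("pics/s5.png",I[:,:,::-1]);
for l in("handle_pad",):
    for d in r.spot_point("scene",l)[:1]: print("sc",l,d["conf"],d["centre"],world("scene",D,d["centre"]))
E
```

```text
9.4 [ 0.4819 -0.0113  0.1762] 84.60320054352353 [-0.2951  0.4024  0.3262]
jack 0.95 [314.7 110.3] [0.4881 0.0778 0.0741]
handle_pad 0.87 [313.9 334. ] [ 0.4753 -0.0594  0.1127]
top handle_pad 0.43 [456.9, 218.2] [ 0.6988 -0.3065  0.0019]
top jack 0.71 [327.3, 291.9] [0.3759 0.0683 0.5973]
top lift_pad 0.76 [292.6, 284.1] [0.4973 0.1622 0.0802]
sc handle_pad 0.56 [339.2, 297.6] [ 0.47   -0.0659  0.1133]
```

View pics/w5.png

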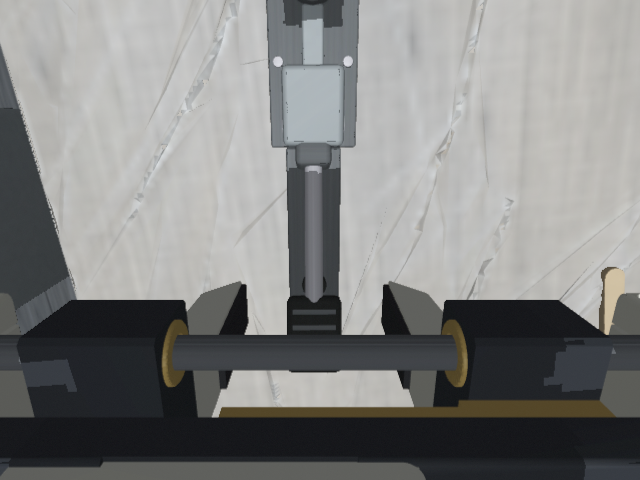

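The wrist view shows the jack standing square with its handle up. The housing centre is at (315,105), the handle tip at (314,334), and the saddle is under the bracket to about 2 mm. Next I'll close the fingers and press the first stroke, following the grip's arc.

Emit:
servo_tool(commands=[{"fingers": 0.0, "translation": [-0.026, -0.001, 0], "spin": 0}, {"fingers": 0.0, "translation": [-0.026, -0.001, 0], "spin": 0}, {"fingers": 0.0, "translation": [0, 0, 0], "spin": 0}, {"fingers": 0.0, "translation": [0, 0, 0], "spin": 0}, {"fingers": 0.0, "translation": [0, 0, 0], "spin": 0}, {"fingers": 0.0, "translation": [0, 0, 0.03], "spin": 0}, {"fingers": 0.0, "translation": [0, 0, 0.027], "spin": 0}, {"fingers": 0.0, "translation": [0, 0, 0], "spin": 0}], squeeze=10)

```text
t: 10.75
position: [0.4731, -0.0575, 0.1156]
ee_rot: [[0.089, 0.996, -0.006], [0.996, -0.089, 0.002], [0.002, -0.006, -1.0]]
force: [0.2, -0.8, 0.7]
width: 0.0004
grasp_force: 0.0
```

Emit:
servo_tool(commands=[{"fingers": 0.0, "translation": [-0.003, 0, 0.009], "spin": 0}, {"fingers": 0.0, "translation": [-0.0025, 0, 0.009], "spin": 0}, {"fingers": 0.0, "translation": [-0.002, 0, 0.009], "spin": 0}, {"fingers": 0.0, "translation": [-0.0015, 0, 0.009], "spin": 0}, {"fingers": 0.0, "translation": [-0.001, 0, 0.009], "spin": 0}, {"fingers": 0.0, "translation": [0, 0, 0.009], "spin": 0}, {"fingers": 0.0, "translation": [0, 0, 0.009], "spin": 0}, {"fingers": 0.0, "translation": [0.001, 0, 0.009], "spin": 0}, {"fingers": 0.0, "translation": [0.001, 0, 0.009], "spin": 0}, {"fingers": 0.0, "translation": [0.001, 0, 0.007], "spin": 0}, {"fingers": 0.0, "translation": [0, 0, 0], "spin": 0}])

```text
t: 11.85
position: [0.4754, -0.0671, 0.0322]
ee_rot: [[0.089, 0.996, 0.003], [0.996, -0.089, -0.002], [-0.002, 0.003, -1.0]]
force: [-8.3, -2.7, 31.9]
width: 0.0005
grasp_force: 15.6
```

```bash
cat > bl.py <<'E'
from h import *
np.set_printoptions(precision=4,suppress=True)
s=r.read_state();print(s["t"],s["position"],s["force"])
I,D=r.read_camera("scene");cv2.imwrite("pics/sb.png",I[:,:,::-1])
P=cloud("scene",D);q=sel(P,.36,.6,.2,.42,.07,.14)
q=q[:: max(1,len(q)//4000)]
# robust board plane: lower surface points outside the mould
A=np.c_[q[:,:2],np.ones(len(q))];k=np.ones(len(q),bool)
for _ in range(15):
    c=np.linalg.lstsq(A[k],q[k,2],rcond=None)[0];e=q[:,2]-A@c;k=(e<.004)&(e>-.006)
print("slope rad",np.arctan(np.hypot(*c[:2])),c,k.mean())
for l in("saddle_top","handle_pad"):
    for d in r.spot_point("scene",l)[:1]: print(l,d["conf"],d["centre"],world("scene",D,d["centre"]))
E
python3 bl.py
```

```text
11.85 [ 0.4754 -0.0671  0.0322] [-8.2895 -2.74   31.8539]
slope rad 0.0012192134786186029 [ 0.0001 -0.0012  0.1116] 0.5706030150753769
saddle_top 0.53 [248.6, 252.5] [0.4895 0.1552 0.105 ]
handle_pad 0.79 [339.2, 322.9] [ 0.4194 -0.0905  0.1126]
```

View pics/sb.png

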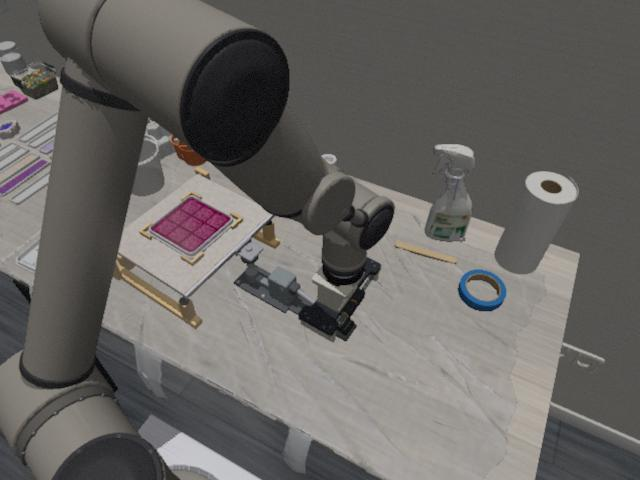

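The scene picture shows the board level (slope 0.001 rad) on the jack saddle at (248,253), with the fingers on the grip. Now I'll bring the handle all the way up, clear it, and wait.

Emit:
servo_tool(commands=[{"fingers": 0.0, "translation": [-0.001, 0, -0.009], "spin": 0}, {"fingers": 0.0, "translation": [-0.001, 0, -0.009], "spin": 0}, {"fingers": 0.0, "translation": [-0.001, 0, -0.009], "spin": 0}, {"fingers": 0.0, "translation": [0, 0, -0.009], "spin": 0}, {"fingers": 0.0, "translation": [0, 0, -0.009], "spin": 0}, {"fingers": 0.0, "translation": [0.001, 0, -0.009], "spin": 0}, {"fingers": 0.0, "translation": [0.0015, 0, -0.009], "spin": 0}, {"fingers": 0.0, "translation": [0.002, 0, -0.009], "spin": 0}, {"fingers": 0.0, "translation": [0.0025, 0, -0.009], "spin": 0}, {"fingers": 0.0, "translation": [0, 0, -0.009], "spin": 0}, {"fingers": 0.0, "translation": [0, 0, -0.005], "spin": 0}, {"fingers": 0.0, "translation": [0, 0, 0], "spin": 0}])

```text
t: 13.2
position: [0.4749, -0.0621, 0.1257]
ee_rot: [[0.09, 0.996, 0.001], [0.996, -0.09, -0.0], [-0.0, 0.001, -1.0]]
force: [-1.1, -0.3, -0.4]
width: 0.0002
grasp_force: 0.0
```

Emit:
servo_tool(commands=[{"fingers": 0.0, "translation": [0, 0, -0.01], "spin": 0}, {"fingers": 0.0, "translation": [0, 0, 0], "spin": 0}, {"fingers": 0.0, "translation": [0, 0, 0], "spin": 0}, {"fingers": 0.0, "translation": [0, 0, 0], "spin": 0}])

```text
t: 13.6
position: [0.4745, -0.0619, 0.1349]
ee_rot: [[0.09, 0.996, -0.0], [0.996, -0.09, 0.0], [0.0, -0.0, -1.0]]
force: [0.1, 0.4, -1.0]
width: 0.0006
grasp_force: 0.0
```

```bash
python3 bl.py; python3 look.py w6 jack handle_pad
```

```text
13.6 [ 0.4745 -0.0619  0.1349] [ 0.1336  0.4233 -0.9776]
slope rad 0.10955514984417854 [0.0115 0.1094 0.0599] 0.5821239345772864
saddle_top 0.56 [250.9, 265.9] [0.4806 0.147  0.0748]
handle_pad 0.86 [339.6, 297.2] [ 0.4714 -0.066   0.1129]
13.75 [ 0.4746 -0.0619  0.1349] 84.83965112823533 [-0.196   0.0126  0.8815]
jack 0.68 [317.8  28.8] [0.4862 0.0602 0.0758]
handle_pad 0.69 [320.9 287.7] [ 0.4771 -0.0533  0.1395]
```

The handle is back up, the board sags at 0.11 rad again, and the jack hasn't moved. Now the final press.

Emit:
servo_tool(commands=[{"fingers": 0.0, "translation": [-0.001, 0, 0.018], "spin": 0}, {"fingers": 0.0, "translation": [-0.003, 0, 0.009], "spin": 0}, {"fingers": 0.0, "translation": [-0.0025, 0, 0.009], "spin": 0}, {"fingers": 0.0, "translation": [-0.002, 0, 0.009], "spin": 0}, {"fingers": 0.0, "translation": [-0.0015, 0, 0.009], "spin": 0}, {"fingers": 0.0, "translation": [0, 0, 0.009], "spin": 0}, {"fingers": 0.0, "translation": [0, 0, 0.009], "spin": 0}, {"fingers": 0.0, "translation": [0, 0, 0.009], "spin": 0}, {"fingers": 0.0, "translation": [0.001, 0, 0.009], "spin": 0}, {"fingers": 0.0, "translation": [0.001, 0, 0.008], "spin": 0}, {"fingers": 0.0, "translation": [0.001, 0, 0.006], "spin": 0}, {"fingers": 0.0, "translation": [0, 0, 0.001], "spin": 0}])

```text
t: 15.1
position: [0.4747, -0.07, 0.0315]
ee_rot: [[0.089, 0.996, 0.002], [0.996, -0.089, -0.002], [-0.002, 0.002, -1.0]]
force: [-7.7, -2.7, 29.9]
width: 0.0006
grasp_force: 14.9
```

Emit:
servo_tool(commands=[{"fingers": 0.0, "translation": [0, 0, 0], "spin": 0}, {"fingers": 0.0, "translation": [0, 0, 0], "spin": 0}, {"fingers": 0.0, "translation": [0, 0, 0], "spin": 0}, {"fingers": 0.0, "translation": [0, 0, 0], "spin": 0}, {"fingers": 0.0, "translation": [0, 0, 0], "spin": 0}])

```text
t: 15.6
position: [0.4747, -0.0701, 0.032]
ee_rot: [[0.089, 0.996, 0.002], [0.996, -0.089, -0.002], [-0.002, 0.002, -1.0]]
force: [-6.8, -3.9, 24.5]
width: 0.0006
grasp_force: 12.3
```

```bash
python3 bl.py
```

```text
15.6 [ 0.4747 -0.0701  0.032 ] [-6.8197 -3.8891 24.4932]
slope rad 0.0005614359799903445 [-0.0005 -0.0002  0.1116] 0.5698232323232323
saddle_top 0.46 [249.3, 252.3] [0.4905 0.154  0.1053]
handle_pad 0.71 [342.4, 319.3] [ 0.4284 -0.0927  0.114 ]
```

View pics/sb.png

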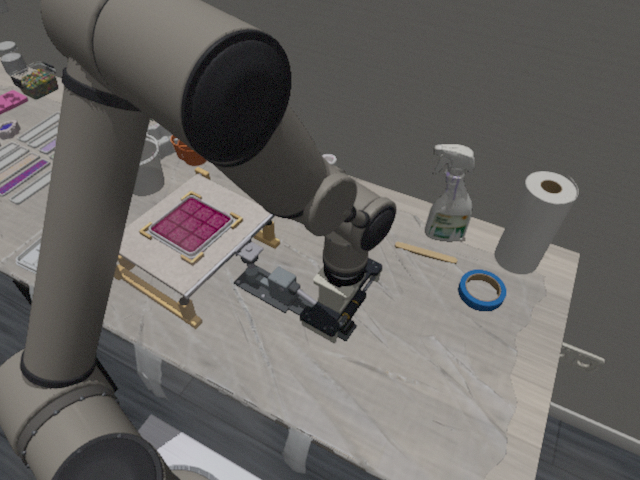

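The picture shows the board level and carried by the saddle at (249,252), with the fingers holding the grip down. I'm handing it in.

```bash
python3 -c "
from station import r
print(r.read_state()['force'],r.job_done())"
```

```text
the job is handed in; nothing more can be done
[-5.49511978 -3.26506377 24.75089463] None
```

I handed the job in with the jack under the lift pad, pumped once and pressed down again; the board measured level (about 0.001 rad) with the fingers still holding the handle, but no verdict came back.

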